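# Measure a whole-mount paraffin block with the sliding square

## Task

The paraffin block on the grossing board has to be measured: take the sliding square off its sloping rest and lay it flat on the board with its graduated edge flush along the block's long side that faces the robot and its fixed arm flush against the block's plain end (the end without the sloped writing face). Then slide the square's cursor in until its jaw touches the block's other end, and leave everything like that, without shoving the block from its place or upsetting the things around.

Things in the scene. Friction and masses are not known exactly. Their poses are not given: they have to be found in the camera images.
- rule: the sliding square, stainless steel, 0.35 kg; origin on its flat underside below the middle of the finger rib, z up. Beam 5 mm thick, x -10 to +32 mm, y -62 to +110 mm; the graduated edge is x = +32 mm. Fixed arm (18 mm wide) runs out to x = +77 mm, its inner face at y = -44 mm. Starts on the sloping rest, tilted 32 degrees, arms uphill
- rule_grip (a point): grip point in the square's finger rib, at rule x = 0, y = 0, z = 27 mm; axes as the rule. The rib stands on the beam: 12 mm wide in x (grip across this), 60 mm long in y, its top at z = 31 mm
- rule_corner (a point): the inside corner of the square, on the underside, where the graduated edge (x = +32 mm) meets the inner face of the fixed arm (y = -44 mm); it belongs at the block's near corner of the plain end, point block_corner
- cursor (a joint): position of the dark cursor along the beam (m): 0 when its jaw face is 78 mm from the fixed arm's inner face, 0.046 when 124 mm; it slides with light friction (under 0.5 N) and stays where it is left. It starts 12 to 34 mm wider than the block
- cursor_tab (a point): middle of the top of the cursor's upright grip tab: 12 mm wide across the beam (rule x), 20 mm along it, standing 22 mm high from the cursor's saddle (rule z = 9 mm) to rule z = 31 mm, in line with the rib. Same axes as the rule
- cursor_face (a point): point on the underside plane where the cursor's jaw face meets the graduated edge; the jaw is 12 mm wide and runs out to rule x = 72 mm; the face looks to the rule's -y. Same axes as the rule
- block: paraffin block on its flat cassette: base 60 mm (x) by 84 mm (y) by 8 mm high with upright sides, on it a cream wax slab 54 x 67 mm with a tissue slice in its top, 24 mm high in all; loose, 0.28 kg. Origin: centre of the underside. The -x long side faces the robot, the plain end is -y, the sloped writing face is at the +y end
- block_corner (a point): corner of the block's base at its underside, between the long side that faces the robot (-x) and the plain end (-y). Same axes as the block
- block_far (a point): corner of the block's base at its underside, between the long side that faces the robot (-x) and the end with the writing face (+y). Same axes as the block
- board: flat pale grey-green plastic grossing board with a groove round its rim, 180 mm (x) by 260 mm (y), fixed; origin at the centre of its underside, its flat top is 14 mm above that
- rest: fixed sloping rest of dark grey bent sheet, 170 mm wide (y), 90 mm deep, rising away from the robot along its +x at 32 degrees from 24 to 74 mm high; origin: centre of its footprint. Two tabs at its low edge (y = -70 and +70 mm, 18 mm wide) stand 14 mm off the slope and hold the square's outer edge; between them the low edge is open
- rack_mid: bystander: long white test tube rack left of the board
- marker: bystander: marker pen, 135 mm, lying in front of the rack at the left
- bottle: bystander: white screw-cap bottle, 98 mm tall, right of the rest
- dish: bystander: petri dish, 91 mm across, right of the rest
Things that resemble listed ones, but are neither listed nor needed, are in the scene too. Several things have the shape of the rule; the one meant has the colours described above.

How it is judged:
By the outcome, as a careful person would: the job done as asked, in the order asked, and still so for the second after the job is handed in, with the robot touching nothing.
It also fails if it takes over 58 s, if anything falls off the work surface, if the arm or the gripper's body presses on something with over 40 N, if the wrist force passes 120 N, or if a joint passes its speed limit or range.

## Robot

A 7-joint arm with a two-finger parallel gripper is mounted at the origin on a cart in front of the work surface, level with it; the furniture and walls round the work are solid. World frame = base frame: x ahead of the robot, y to its left, z up, the work surface at z = 0. Lengths are in m, angles in rad, forces in N, time in s.
With the tool pointing down it reaches from about 0.425 to 0.825 m from the base axis. Payload 3.6 kg.
Tool frame: the origin (TCP) lies where the fingers leave the gripper's body, on its centre line; the fingertips stand 73 mm ahead of it and the grasp point (between the pads) lies 54 mm ahead of it; z points along the fingers, y is the line along which they close (so a half turn about z gives the same grasp; the last joint's range is limited). The gripper opens to 85 mm and grips with 20 to 120 N. Pads are 22 mm wide; open, the fingers measure 114 mm over their backs; the gripper's body (76 mm by 85 mm) begins 54 mm behind the grasp point. The pads swing forward as they close: fully open they stand 13 mm farther back than shut.
Start: joints at [-1.286, 0.615, -0.013, 1.423, 0.008, 1.103, -0.04], TCP at [0.199, 0.619, 0.304] pointing down, gripper open.
Joint ranges: [-3.12, 3.12], [-0.3, 2.06], [-1.34, 1.32], [0.26, 2.42], [-1.36, 4.5], [0.01, 1.98], [-2.84, 2.84]. Speed limits (rad/s): [2.79, 2.79, 3.14, 3.14, 3.14, 3.14, 3.14].

## Interface

Orientations are given as a unit quaternion [x, y, z, w].
In Python, from station import arm, snapshot, camera_info, ticket gives the robot as it stands. Calls block until the motion is done:
- arm.movep(position, orientation): joint-space move of the TCP to a pose.
- arm.line_to(position, velocity=0.15, ori=None): straight line of the TCP; ori=None keeps the orientation; velocity is the mean speed in m/s.
- arm.move_j(angles): joint-space move.
- arm.move_gripper(opening, effort=None): opening from 0.0 (shut) to 1.0 (fully open); effort is the grip in N (None keeps the last); returns when the fingers have stopped.
- arm.pause(seconds).
- arm.ik(position, orientation): joint angles nearest the present ones, or None.
- snapshot(name): name is "scene" or "top" or "wrist"; returns the picture (400x640x3 uint8, blue, green, red); there is no depth.
- camera_info(name): a dict with "fx", "fy", "cx", "cy" (pixels), "R" (3x3) and "t" (3): a world point X has camera coordinates R X + t; the wrist camera has in their place "T_tool_cam" (4x4, takes a point from camera to tool coordinates, whose origin is the TCP and whose axes are the flange's). Camera axes: x right, y down, z forward; pixel columns grow to the right and rows downward; lengths in m; the calibration is good to about 2 mm. A picture is of the moment at which its call begins: read the wrist's pose just before it. camera_info takes no time and is no camera call.
A pose or a line that the arm cannot do raises arm.MotionError and nothing moves.
- ticket.finish_job(): hands the job in; it is judged then, once.
Readings, each from a call of its own:
- arm.read_time(): time.
- arm.read_joint_positions(): joint angles.
- arm.read_dq(): joint speeds.
- arm.read_effort(): joint torques, N m.
- arm.read_tool_pos(): TCP position.
- arm.read_eef_rot(): TCP orientation.
- arm.read_ft_force(): force on the tool from outside, world axes, zero at the start.
- arm.read_wrist_torque(): the same for the moment, N m.
- arm.read_opening(): opening from 0.0 (shut) to 1.0 (fully open).
- arm.read_finger_force(): force on a finger pad.
Only numpy, scipy, OpenCV 4.12 (cv2) and the standard library are available. Lean on these libraries where they do the work, as an engineer would, in place of code of your own. Each camera call takes 0.05 s, during which the arm holds its last target. There are 200 camera calls.

## Working session

There is one attempt and no reset: what is moved stays moved. The work goes in short steps, each a Python script; the robot and the scene stay as the last script left them, time stands still between calls to the robot, and variables do not carry over. Pictures are saved under pics/ and viewed, at most 10 in all, crops included, and the job is handed in when it is done.

```bash
ls; mkdir -p pics
python3 - <<'E'
from station import arm, snapshot, camera_info
import cv2, numpy as np
for n in ("scene","top"):
    cv2.imwrite(f"pics/{n}0.png",snapshot(n)); c=camera_info(n); print(n,{k:np.round(v,4).tolist() for k,v in c.items()})
print(camera_info("wrist")); print(arm.read_time(),arm.read_eef_rot(),arm.read_tool_pos())
E
```

```text
pics
scene {'fx': 386.3653, 'fy': 386.3653, 'cx': 318.8797, 'cy': 201.2345, 'R': [[0.5578, -0.8298, -0.0151], [-0.5574, -0.3611, -0.7476], [0.6149, 0.4254, -0.664]], 't': [-0.358, 0.3611, 1.017]}
top {'fx': 512.3943, 'fy': 512.3943, 'cx': 320.1337, 'cy': 209.6808, 'R': [[-0.0531, -0.9986, -0.0046], [-0.8724, 0.0486, -0.4864], [0.4859, -0.0218, -0.8737]], 't': [-0.0301, 0.5302, 2.0505]}
{'fx': 275.9453844233758, 'fy': 275.9453844233758, 'cx': 319.23641055572784, 'cy': 192.97139704527214, 'T_tool_cam': array([[ 1.43968755e-03, -9.46549284e-01, -3.22556011e-01,
         8.24706806e-02],
       [ 9.99998900e-01,  1.47777028e-03,  1.26810749e-04,
         5.12165284e-04],
       [ 3.56631063e-04, -3.22555839e-01,  9.46550370e-01,
        -6.90817369e-02],
       [ 0.00000000e+00,  0.00000000e+00,  0.00000000e+00,
         1.00000000e+00]])}
0.1 [ 1.55228235e-01  9.87877954e-01 -1.14923264e-03 -1.49399357e-04] [0.19923496 0.61815857 0.30285018]
```

View pics/top0.png

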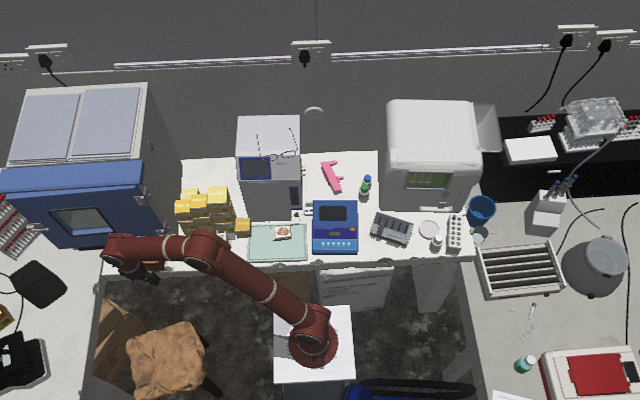

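View pics/scene0.png

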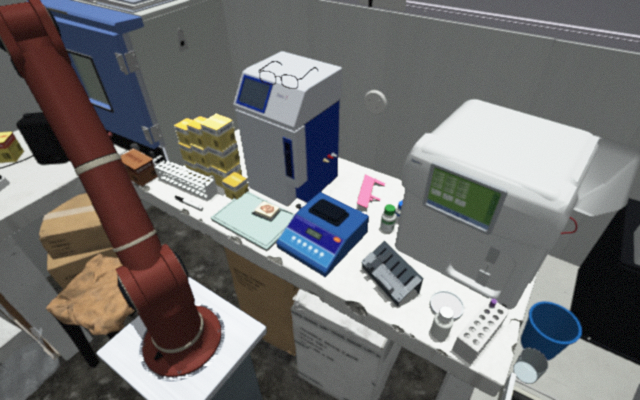

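The top view shows the board with the block at about (278,242) and (283,233), the blue balance at (335,227), and the rest with the square at (391,228). The dish is at (429,229) and the bottle at (437,240). Next I cast rays for rough positions and move the wrist camera in.

```bash
cat > h.py <<'E'
from station import arm, snapshot, camera_info, ticket
import cv2, numpy as np, json
from scipy.spatial.transform import Rotation as Ro
def fixed(n):
    c=camera_info(n); R=np.array(c["R"]); return c,R.T,-R.T@np.array(c["t"])
def wristpose():
    c=camera_info("wrist"); T=np.eye(4); T[:3,:3]=Ro.from_quat(arm.read_eef_rot()).as_matrix(); T[:3,3]=arm.read_tool_pos()
    T=T@np.array(c["T_tool_cam"]); return T
def ray(c,R,uv):
    d=np.array([(uv[0]-c["cx"])/c["fx"],(uv[1]-c["cy"])/c["fy"],1.]); return R@d
def plane(c,R,o,uv,z):
    d=ray(c,R,uv); return o+d*(z-o[2])/d[2]
def grab(name):
    T=wristpose(); im=snapshot("wrist"); cv2.imwrite(f"pics/{name}.png",im); np.save(f"pics/{name}.npy",T); return im,T
def W(name,uv,z):
    T=np.load(f"pics/{name}.npy"); return plane(camera_info("wrist"),T[:3,:3],T[:3,3],uv,z)
def tri(a,ua,b,ub):
    c=camera_info("wrist"); A=np.zeros((3,3)); v=np.zeros(3); L=[]
    for n,u in((a,ua),(b,ub)):
        T=np.load(f"pics/{n}.npy"); d=ray(c,T[:3,:3],u); d/=np.linalg.norm(d); P=np.eye(3)-np.outer(d,d); A+=P; v+=P@T[:3,3]; L.append((P,T[:3,3]))
    X=np.linalg.solve(A,v); return X, max(np.linalg.norm(P@(X-o)) for P,o in L)
E
python3 - <<'E'
from h import *
c,R,o=fixed("top")
for n,uv,z in (("block",(283,233),.03),("board",(278,242),.014),("rest",(391,228),.05),("restR",(412,240),.03),("bal",(335,227),.06)): print(n,plane(c,R,o,uv,z).round(3))
b=plane(c,R,o,(278,242),.014); r=plane(c,R,o,(391,228),.05)
for P in (b,r):
  for q in ([.7071,.7071,0,0],[.7071,-.7071,0,0],[1,0,0,0]): 
    j=arm.ik([P[0],P[1],.25],q); print(q,None if j is None else np.round(j,2))
E
```

```text
block [0.479 0.108 0.03 ]
board [0.444 0.132 0.014]
rest [ 0.468 -0.366  0.05 ]
restR [ 0.414 -0.454  0.03 ]
bal [ 0.481 -0.121  0.06 ]
[0.7071, 0.7071, 0, 0] [-0.6   0.42  0.37  2.02 -0.22  0.74 -0.1 ]
[0.7071, -0.7071, 0, 0] [-0.03  0.43 -0.43  2.    0.25  0.76  2.54]
[1, 0, 0, 0] [-0.83  0.49  0.72  2.03 -0.45  0.79 -1.42]
[0.7071, 0.7071, 0, 0] [ 0.15  0.71  0.83  1.68 -0.6   1.02  1.18]
[0.7071, -0.7071, 0, 0] [ 0.03  0.84  1.13  1.68 -0.82  1.17 -1.76]
[1, 0, 0, 0] [ 0.03  0.84  1.13  1.68 -0.82  1.17 -0.19]
```

Run:
```python
from h import *
q=[.7071068,.7071068,0,0]
arm.movep([.46,.12,.25],q); grab("b1")
arm.line_to([.46,.06,.27],.25); grab("b2")
arm.movep([.47,-.34,.28],q); grab("r1")
arm.line_to([.47,-.42,.28],.25); grab("r2"); print(arm.read_time(), arm.read_joint_positions())
```

```text
4.6833 [ 0.45814295  0.63237784  0.40511253  1.52610532 -0.27507329  1.04082191
  0.93497628]
```

View pics/b1.png

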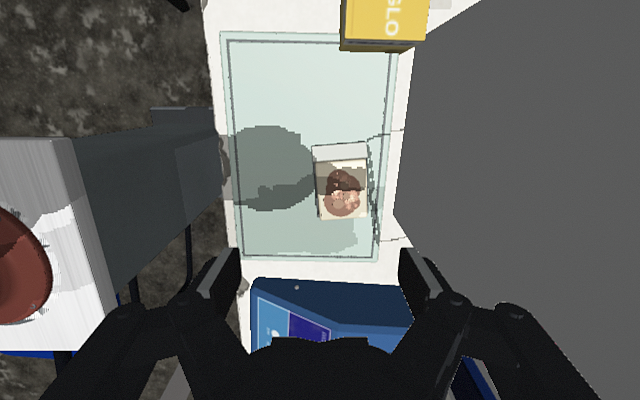

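View pics/r1.png

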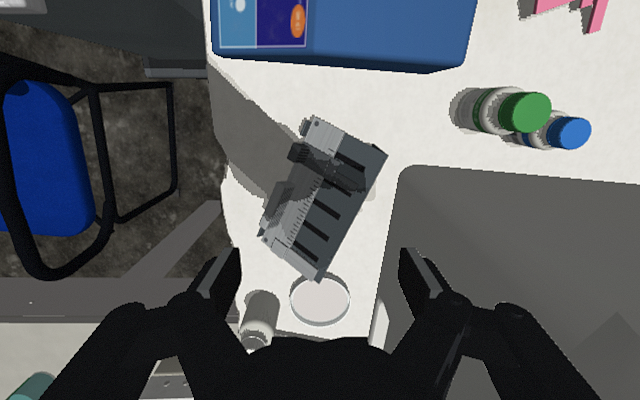

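b1: board from (222,32) to (385,262). The block is at about (340,180), with its writing face at the top (+y) and its plain end at about y=220. r1: rest and square at about (315,200), yawed about 30°. The cursor is at (300,152), the rib at (275,205), the dish at (320,298) and the bottle at (260,320). I enlarge both pairs.

Run:
```python
import cv2, numpy as np
def up(n,x,y,w,h,W,H):
    im=cv2.imread(f"pics/{n}.png")[y:y+h,x:x+w]; im=cv2.resize(im,(W,H),interpolation=cv2.INTER_NEAREST)
    return cv2.convertScaleAbs(im,alpha=1.4,beta=15)
# rest: 160x200 -> 400x500 each? use x3 of 133x200
a=up("r1",255,105,133,190,399,570); b=up("r2",250,45,133,190,399,570)
cv2.imwrite("pics/rr.png",np.hstack([a,b]))
a=up("b1",295,130,95,110,399,462); b=up("b2",295,80,95,110,399,462)
cv2.imwrite("pics/bb.png",np.hstack([a,b]))
```

```text
(no output)
```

View pics/rr.png

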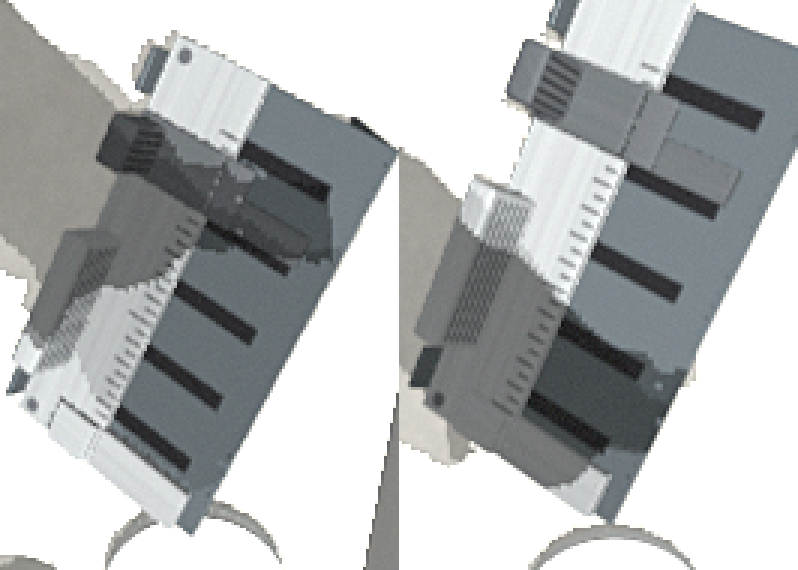

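View pics/bb.png

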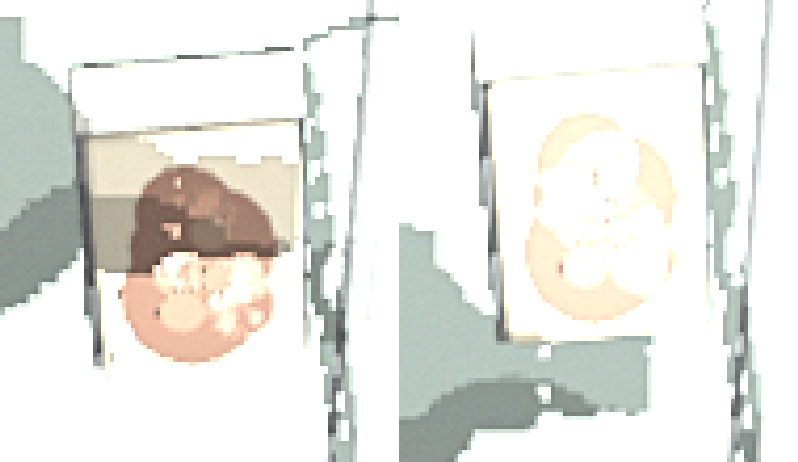

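The rr crop shows the square clearly, with holes at r1 (265.5,239.7) and r2 (262.7,178.3). The arm tip, beam end and dark cursor with its tab are also visible. The bb crop shows the block but is overexposed, so I re-stretch it. I also triangulate the square's corners.

Run:
```python
from h import *
def up(n,x,y,w,h,s):
    im=cv2.imread(f"pics/{n}.png")[y:y+h,x:x+w].astype(float)
    im=np.clip((im/255)**2.2*255*1.0,0,255).astype(np.uint8)
    im=cv2.resize(im,None,fx=s,fy=s,interpolation=cv2.INTER_NEAREST)
    for i in range(0,w,10): cv2.putText(im,str(x+i),(i*s,8),0,.28,(0,0,255)); cv2.line(im,(i*s,9),(i*s,13),(0,0,255))
    for i in range(10,h,10): cv2.putText(im,str(y+i),(0,i*s+3),0,.28,(0,0,255))
    return im
cv2.imwrite("pics/bb2.png",np.hstack([up("b1",302,132,79,96,5),up("b2",302,92,79,96,5)]))
g={n:cv2.cvtColor(cv2.imread(f"pics/{n}.png"),cv2.COLOR_BGR2GRAY) for n in("r1","r2")}
def sp(n,uv): 
    p=np.array([[uv]],np.float32); cv2.cornerSubPix(g[n],p,(3,3),(-1,-1),(3,30,.01)); return p[0,0]
for nm,a,b in (("grad110",(345,133.3),(348,47.7)),("armtip-44",(318.3,269.3),(319.7,203.3)),("armtip-62",(310,280.3),(315.3,216)),("hole-",(265.5,239.7),(262.7,178.3))):
    A,B=sp("r1",a),sp("r2",b); print(nm,A,B,[np.round(t,4) for t in tri("r1",A,"r2",B)],[np.round(t,4) for t in tri("r1",a,"r2",b)])
```

```text
grad110 [345.4552  131.77423] [349.56238  47.49492] [array([ 0.5011, -0.2877,  0.0414]), np.float64(0.0001)] [array([ 0.4996, -0.2887,  0.0467]), np.float64(0.0004)]
armtip-44 [317.56015 270.18216] [319.85388 203.7395 ] [array([ 0.4715, -0.442 ,  0.0744]), np.float64(0.0003)] [array([ 0.4718, -0.4424,  0.072 ]), np.float64(0.0002)]
armtip-62 [310.  280.3] [315.3 216. ] [array([ 0.4646, -0.4559,  0.0747]), np.float64(0.0023)] [array([ 0.4646, -0.4559,  0.0747]), np.float64(0.0023)]
hole- [265.5 239.7] [262.7 178.3] [array([ 0.4036, -0.4263,  0.0306]), np.float64(0.0001)] [array([ 0.4036, -0.4263,  0.0306]), np.float64(0.0001)]
```

View pics/bb2.png

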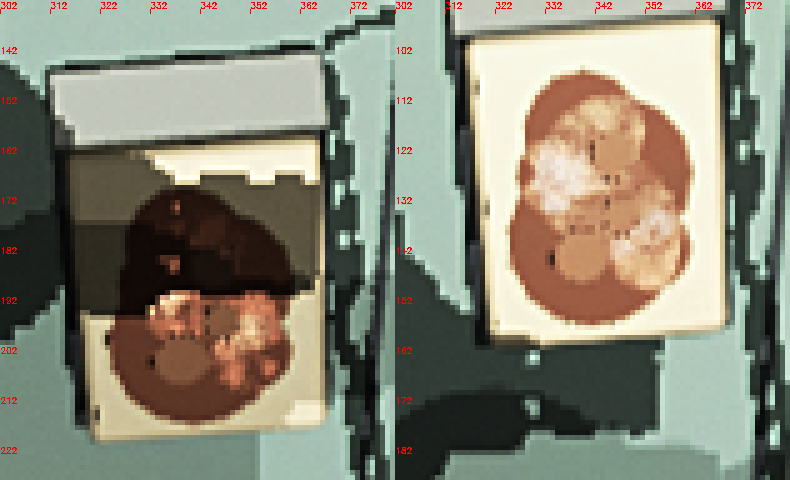

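bb2 shows the wax corners. In b1 they are (315.6,162), (367,159.6), (321.4,220) and (367,217.4). In b2 they are (317,100), (367.4,95.6), (321.6,161) and (368.6,157). The base ledge at the plain end is hidden, so I take a third view from the -y side, plus closer views of the square with the camera aligned to it (yaw about -24°).

Run:
```python
from h import *
q0=[.7071068,.7071068,0,0]
psi=np.radians(-24.2); q=(Ro.from_euler('z',psi)*Ro.from_quat(q0)).as_quat()
ey=np.array([-np.sin(psi),np.cos(psi),0]); C=np.array([.462,-.365,.21])
arm.movep([.46,-.08,.27],q0); grab("b3")
arm.movep([.46,-.03,.25],q0); grab("b4")
arm.movep(C+.035*ey,q); r3,_=grab("r3")
arm.line_to(C-.035*ey,.2); r4,_=grab("r4"); print(arm.read_time())
c=camera_info("wrist")
def px(n,P):
    T=np.load(f"pics/{n}.npy"); p=T[:3,:3].T@(np.array(P)-T[:3,3]); return int(c["fx"]*p[0]/p[2]+c["cx"]),int(c["fy"]*p[1]/p[2]+c["cy"])
def up(n,ctr,w,h,s):
    x,y=max(0,ctr[0]-w//2),max(0,ctr[1]-h//2)
    im=cv2.imread(f"pics/{n}.png")[y:y+h,x:x+w].astype(float)
    im=(im/255)**1.6*255
    im=cv2.resize(im.astype(np.uint8),None,fx=s,fy=s,interpolation=cv2.INTER_NEAREST); print(n,x,y,s)
    o=np.zeros((600,w*s,3),np.uint8); o[:min(600,im.shape[0]),:im.shape[1]]=im[:600]; return o
o=[up("r3",px("r3",[.462,-.365,.05]),96,200,3),up("r4",px("r4",[.462,-.365,.05]),96,200,3)]
o.append(up("b3",px("b3",[.479,.10,.02]),74,120,3)); print(px("b4",[.479,.10,.02]))
cv2.imwrite("pics/v8.png",np.hstack(o)); print(np.hstack(o).shape)
```

```text
8.1667
r3 270 136 3
r4 270 61 3
b3 299 0 3
(338, 48)
(600, 798, 3)
```

View pics/v8.png

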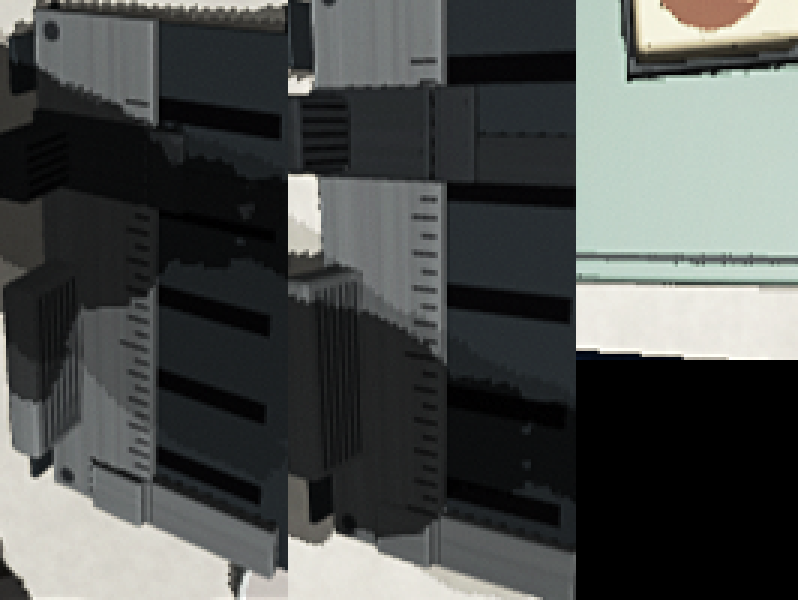

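v8, r3 panel: upper hole (286.7,146), lower hole (292.3,294.7), long tick ends (312,170.3) and (310,250.3). r4 panel: lower hole (290,235.3), long ticks (310.7,81.7) and (309,179). b3: the near corner of the block's dark base at the plain end, about (316.7,26.7).

Run:
```python
from h import *
g=lambda n: cv2.cvtColor(cv2.imread(f"pics/{n}.png"),cv2.COLOR_BGR2GRAY)
im=g("r4"); w=im[50:72,274:294]; y,x=np.mgrid[50:72,274:294]; 
m=(w<90)&(np.hypot(x-283,y-61)<6); print("hole r4",x[m].mean(),y[m].mean(),m.sum())
hu4=(x[m].mean(),y[m].mean())
pts={}
for nm,a,b in (("holeU",(286.7,146),hu4),("holeL",(292.3,294.7),(290,235.3)),("tickU",(312,170.3),(310.7,81.7)),("tickL",(310,250.3),(309,179))):
    X,e=tri("r3",a,"r4",b); pts[nm]=X; print(nm,X.round(4),e.round(4))
d=pts["holeU"]-pts["holeL"]; print("hole dist",np.linalg.norm(d),"yaw",np.degrees(np.arctan2(-d[0],d[1]))); d=pts["tickU"]-pts["tickL"]; print(np.linalg.norm(d),np.degrees(np.arctan2(-d[0],d[1])))
for n in("b3","b4"):
    im=g(n); 
    print(n); 
    for c in range(310,380,6):
        col=im[0:80,c]; k=np.where(col<75)[0]; print((c,k[-1] if len(k) else None),end=' ')
    print()
    for r in range(0,60,4):
        k=np.where(im[r,300:345]<75)[0]; print((r,k[0]+300 if len(k) else None,k[-1]+300 if len(k) else None),end=' ')
    print()
for a,b in (((315.6,162),(317,100)),((367,159.6),(367.4,95.6)),((321.4,220),(321.6,161)),((367,217.4),(368.6,157))): print([np.round(t,4) for t in tri("b1",a,"b2",b)])
```

```text
hole r4 283.0 58.5 24
holeU [ 0.4689 -0.2795  0.0316] 0.0001
holeL [ 0.4044 -0.425   0.0335] 0.0002
tickU [ 0.4823 -0.3056  0.0473] 0.0002
tickL [ 0.4478 -0.377   0.0459] 0.0001
hole dist 0.1592085957322174 yaw -23.90826836171935
0.07933350041711205 -25.81489942002353
b3
(310, None) (316, np.int64(26)) (322, np.int64(25)) (328, np.int64(24)) (334, np.int64(24)) (340, np.int64(23)) (346, np.int64(22)) (352, np.int64(22)) (358, np.int64(22)) (364, np.int64(20)) (370, np.int64(20)) (376, None) 
(0, np.int64(314), np.int64(314)) (4, np.int64(317), np.int64(317)) (8, np.int64(317), np.int64(317)) (12, np.int64(317), np.int64(317)) (16, np.int64(317), np.int64(318)) (20, np.int64(319), np.int64(335)) (24, np.int64(316), np.int64(344)) (28, None, None) (32, None, None) (36, None, None) (40, None, None) (44, None, None) (48, None, None) (52, None, None) (56, None, None) 
b4
(310, None) (316, np.int64(50)) (322, None) (328, None) (334, np.int64(75)) (340, np.int64(77)) (346, np.int64(77)) (352, None) (358, None) (364, np.int64(75)) (370, None) (376, None) 
(0, np.int64(314), np.int64(314)) (4, np.int64(314), np.int64(314)) (8, np.int64(314), np.int64(314)) (12, np.int64(314), np.int64(315)) (16, np.int64(313), np.int64(315)) (20, np.int64(313), np.int64(315)) (24, np.int64(313), np.int64(313)) (28, np.int64(316), np.int64(316)) (32, np.int64(316), np.int64(316)) (36, np.int64(316), np.int64(316)) (40, np.int64(316), np.int64(316)) (44, np.int64(315), np.int64(317)) (48, np.int64(316), np.int64(317)) (52, None, None) (56, np.int64(318), np.int64(318)) 
[array([0.4574, 0.1413, 0.03  ]), np.float64(0.0004)]
[array([0.5102, 0.1456, 0.037 ]), np.float64(0.0002)]
[array([0.4632, 0.077 , 0.037 ]), np.float64(0.0004)]
[array([0.5137, 0.0823, 0.0416]), np.float64(0.0003)]
```

Run:
```python
from h import *
psi=np.radians(-24.2); R=(Ro.from_euler('z',psi)*Ro.from_euler('y',-32,degrees=True)).as_matrix(); O=np.array([.4327,-.3768,.0308])
c=camera_info("wrist")
def px(n,P):
    T=np.load(f"pics/{n}.npy"); p=T[:3,:3].T@(np.array(P)-T[:3,3]); return np.array([c["fx"]*p[0]/p[2]+c["cx"],c["fy"]*p[1]/p[2]+c["cy"]])
for n,off,dx in(("r3",(270,136),0),("r4",(270,61),288)):
    for p in((-6,30,31),(6,30,31),(-6,-30,31),(6,-30,31),(32,110,5),(-10,110,5),(77,-44,5),(32,-44,5)): print(n,p,((px(n,O+R@(np.array(p)/1000))-off)*3+(dx,0)).round())
for n in("b3",):
    for uv in((316,26.5),(370,20.5),(314,0)): print(n,uv,W(n,uv,.014).round(4),W(n,uv,.022).round(4))
print("b4",W("b4",(316,50),.014).round(4),W("b4",(316,36),.014).round(4),W("b4",(313.5,20),.014).round(4))
for uv in((311.5,145),(318,217),(366.5,142)): print("b1",W("b1",uv,.014).round(4),W("b1",uv,.022).round(4))
# candidate grasp IK
Rt=R@np.array([[0,1,0],[1,0,0],[0,0,-1]]).astype(float); q=Ro.from_matrix(Rt).as_quat(); print("q",q)
for d in(.054,.12): 
    P=O+R@[0,0,.027+d]; j=arm.ik(P,q); print(P.round(4),None if j is None else np.round(j,2))
# tight b4/b3 crop with nearest, saved for viewing
def up(n,x,y,w,h,s): return cv2.resize(cv2.imread(f"pics/{n}.png")[y:y+h,x:x+w],None,fx=s,fy=s,interpolation=cv2.INTER_NEAREST)
```

```text
r3 (-6, 30, 31) [  1. 286.]
r3 (6, 30, 31) [ 32. 296.]
r3 (-6, -30, 31) [ 11. 453.]
r3 (6, -30, 31) [ 40. 466.]
r3 (32, 110, 5) [155.  19.]
r3 (-10, 110, 5) [35.  8.]
r3 (77, -44, 5) [278. 538.]
r3 (32, -44, 5) [152. 485.]
r4 (-6, 30, 31) [275. 277.]
r4 (6, 30, 31) [308. 282.]
r4 (-6, -30, 31) [287. 478.]
r4 (6, -30, 31) [318. 487.]
r4 (32, 110, 5) [444. -47.]
r4 (-10, 110, 5) [312. -33.]
r4 (77, -44, 5) [579. 557.]
r4 (32, -44, 5) [441. 517.]
b3 (316, 26.5) [0.4583 0.0728 0.014 ] [0.4584 0.071  0.022 ]
b3 (370, 20.5) [0.5138 0.0782 0.014 ] [0.5125 0.0763 0.022 ]
b3 (314, 0) [0.4564 0.0961 0.014 ] [0.4565 0.0938 0.022 ]
b4 [0.457  0.0996 0.014 ] [0.4571 0.1119 0.014 ] [0.4547 0.1255 0.014 ]
b1 [0.4523 0.1569 0.014 ] [0.4525 0.1581 0.022 ]
b1 [0.4597 0.0705 0.014 ] [0.4597 0.074  0.022 ]
b1 [0.5128 0.1604 0.014 ] [0.5114 0.1616 0.022 ]
q [0.80709441 0.52213279 0.14971917 0.2314306 ]
[ 0.3935 -0.3592  0.0995] [ 1.47  1.06 -1.15  2.26  2.1   0.78 -1.52]
[ 0.3616 -0.3449  0.1555] [ 1.52  0.87 -1.14  2.32  2.01  0.64 -1.53]
```

Run:
```python
from h import *
psi=np.radians(-24.2); O=np.array([.4335,-.3772,.0313])
print(np.round(arm.read_joint_positions(),2), arm.read_tool_pos().round(3) if hasattr(arm.read_tool_pos(),'round') else arm.read_tool_pos())
M=np.array([[0,1,0],[1,0,0],[0,0,-1]]).astype(float)
for s in(1,-1):
  for tilt in (0,15,25,32):
    R0=(Ro.from_euler('z',psi)*Ro.from_euler('y',-32,degrees=True)).as_matrix()
    R=(Ro.from_euler('z',psi)*Ro.from_euler('y',-tilt,degrees=True)).as_matrix()
    S=np.diag([s,s,1.])
    P=O+R0@[0,0,.027]+R@[0,0,.12]; j=arm.ik(P,Ro.from_matrix(R@M@S).as_quat()); print(s,tilt,P.round(3),None if j is None else np.round(j,2))
  for lean in(-20,20):
    R=R0@Ro.from_euler('x',lean,degrees=True).as_matrix(); P=O+R0@[0,0,.027]+R@[0,0,.054]; j=arm.ik(P,Ro.from_matrix(R@M@S).as_quat()); print(s,"lean",lean,P.round(3),None if j is None else np.round(j,2))
```

```text
[ 0.39  0.68  0.49  1.7  -0.4   0.86  0.64] [ 0.449 -0.395  0.21 ]
1 0 [ 0.42  -0.371  0.174] [ 0.39  0.68  0.46  1.84 -0.44  0.73  0.68]
1 15 [ 0.392 -0.359  0.17 ] [ 0.6   0.57  0.2   2.08 -0.66  0.32  0.94]
1 25 [ 0.374 -0.351  0.163] [ 1.49  0.85 -1.15  2.21  1.64  0.64 -1.21]
1 32 [ 0.362 -0.345  0.156] [ 1.52  0.87 -1.14  2.31  2.01  0.64 -1.53]
1 lean -20 [ 0.403 -0.343  0.097] [ 1.23  1.1  -1.15  2.31  2.08  1.31 -1.74]
1 lean 20 [ 0.388 -0.377  0.097] [ 1.54  1.   -0.93  2.11  1.58  0.14 -0.86]
-1 0 [ 0.42  -0.371  0.174] [ 1.32  0.93 -1.15  1.81  0.97  1.1   2.52]
-1 15 [ 0.392 -0.359  0.17 ] [ 1.43  0.86 -1.15  2.05  1.25  0.77  2.27]
-1 25 [ 0.374 -0.351  0.163] [ 1.49  0.85 -1.15  2.21  1.64  0.64  1.93]
-1 32 [ 0.362 -0.345  0.156] [ 1.52  0.87 -1.14  2.31  2.01  0.64  1.62]
-1 lean -20 [ 0.403 -0.343  0.097] [ 1.23  1.1  -1.15  2.31  2.08  1.31  1.4 ]
-1 lean 20 [ 0.388 -0.377  0.097] [ 1.54  1.   -0.93  2.11  1.58  0.14  2.28]
```

The projected rib and beam corners agree with the picture to about 1.5 mm. The tilted grasp pose lies in a joint family that continues smoothly to the flat pose at the board. I approach along the slope normal, grip, and lift clear.

```bash
cat >> h.py <<'E'
PSI=np.radians(-24.2); O=np.array([.4335,-.3772,.0313])
R0=(Ro.from_euler('z',PSI)*Ro.from_euler('y',-32,degrees=True)).as_matrix()
M=np.array([[0,1,0],[1,0,0],[0,0,-1]]).astype(float)   # tool axes in rule axes
QT=Ro.from_matrix(R0@M).as_quat()
E
python3 - <<'E'
from h import *
arm.line_to([.43,-.36,.33],.25)
arm.move_gripper(.45,60)
print(arm.read_opening(),np.round(arm.read_joint_positions(),2))
arm.movep(O+R0@[0,0,.027+.16],QT); print(arm.read_time(),np.round(arm.read_joint_positions(),2),np.round(arm.read_ft_force(),2))
arm.line_to(O+R0@[0,0,.027+.056],.12); print(np.round(arm.read_ft_force(),2), np.round(arm.read_tool_pos()-(O+R0@[0,0,.027+.056]),4))
grab("g0")
arm.move_gripper(0,60); print(arm.read_time(),arm.read_opening(),arm.read_finger_force(),np.round(arm.read_ft_force(),2)); grab("g1")
E
```

```text
0.4514179951912644 [ 0.29  0.5   0.57  1.66 -0.3   1.07  0.53]
11.275 [ 1.56  0.75 -1.14  2.33  1.93  0.53 -1.49] [-0.53 -0.08  0.18]
[0.19 1.1  0.02] [-0.      0.0002  0.0005]
12.7 0.12154410144990277 60.14895558357239 [-5.12  2.14  4.63]
```

```bash
cat >> h.py <<'E'
def rz(deg): return Ro.from_euler('z',deg,degrees=True)
def qflat(deg): return (rz(deg)*Ro.from_matrix(M)).as_quat()
E
python3 - <<'E'
from h import *
yaw=5.1; corner=np.array([.459,.0718,.014])
P=O+R0@[0,0,.027+.056]
arm.line_to(P+R0@[0,0,.03],.1); print(arm.read_opening(),np.round(arm.read_ft_force(),2))
arm.line_to([.40,-.34,.27],.2)
try: arm.line_to([.40,-.15,.27],.2,ori=qflat(-15)); print("line")
except arm.MotionError as e: print(e); arm.movep([.40,-.15,.27],qflat(-15))
print(arm.read_time(),np.round(arm.read_joint_positions(),2),arm.read_opening(),np.round(arm.read_ft_force(),2),np.round(arm.read_wrist_torque(),2))
org=corner-rz(yaw).apply([.032,-.044,0])+rz(yaw).apply([-.012,-.010,.03])
print(org)
try: arm.line_to(org+[0,0,.15],.2,ori=qflat(yaw))
except arm.MotionError as e: print(e); arm.movep(org+[0,0,.15],qflat(yaw))
arm.line_to(org+[0,0,.083],.12); grab("h1")
print(arm.read_time(),np.round(arm.read_joint_positions(),2),np.round(arm.read_ft_force(),2))
im=cv2.imread("pics/h1.png"); cv2.imwrite("pics/v9.png",cv2.resize(im[0:300,220:440],(586,800))[:600] if 0 else cv2.resize(im[0:290,200:450],(515,597),interpolation=cv2.INTER_NEAREST))
E
```

```text
0.12298157985542403 [-0.22 -0.19 -3.27]
line
15.2417 [ 1.14  0.62 -1.27  2.05  0.71  1.01 -0.76] 0.12434418100808427 [ 0.29 -0.47 -2.98] [-0.04 -0.    0.05]
[0.41215179 0.10175405 0.044     ]
17.4667 [ 0.34  0.81 -1.    2.21  1.08  0.76 -1.33] [ 0.4   0.16 -3.76]
```

View pics/v9.png

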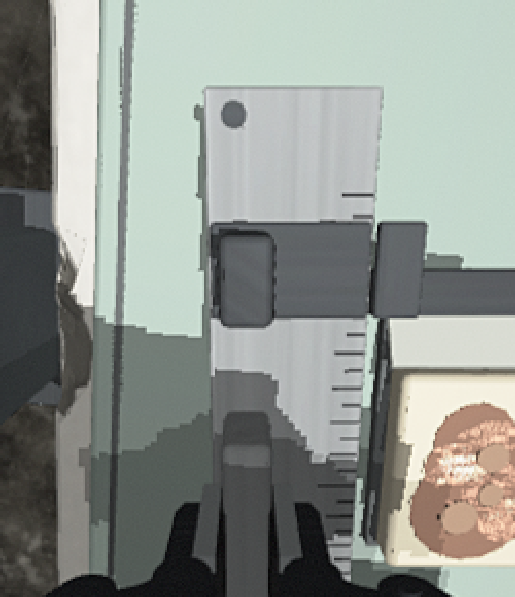

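v9: the square is held flat over the board. Its end corners are at (299,42.7) and (385.4,43.7), with the cursor at panel y 222-318. The block is to the right, the near side of its base running from panel (380,318) to (362,540). Next I fit these edges.

```bash
cat >> h.py <<'E'
def edge(n,p,q,rad=5,vert=True,sign=0):
    """line fit of strongest gray gradient near segment p-q; returns two pixel points"""
    g=cv2.GaussianBlur(cv2.cvtColor(cv2.imread(f"pics/{n}.png"),cv2.COLOR_BGR2GRAY),(0,0),.8).astype(float)
    if not vert: g=g.T; p,q=p[::-1],q[::-1]
    P=[]
    for r in range(int(min(p[1],q[1])),int(max(p[1],q[1]))+1):
        c=p[0]+(q[0]-p[0])*(r-p[1])/(q[1]-p[1]); a=int(round(c-rad)); d=np.diff(g[r,a:a+2*rad+1]); d=d*sign if sign else abs(d)
        k=int(np.argmax(d)); 
        if d[k]<6: continue
        o=0
        if 0<k<len(d)-1: o=.5*(d[k-1]-d[k+1])/(d[k-1]-2*d[k]+d[k+1]-1e-9)
        P.append((a+k+.5+np.clip(o,-.5,.5),r))
    P=np.array(P); f=np.polyfit(P[:,1],P[:,0],1)
    for _ in range(3):
        e=abs(np.polyval(f,P[:,1])-P[:,0]); m=e<max(1.0,2*np.median(e)); f=np.polyfit(P[m,1],P[m,0],1)
    r=[(np.polyval(f,y),y) for y in (p[1],q[1])]
    return ([x if vert else x[::-1] for x in r], m.sum(), e[m].std())
E
python3 - <<'E'
from h import *
s=2.06; u=lambda x,y:(200+x/s,y/s)
for nm,a,b,v,z in (("grad",u(381,95),u(359,420),True,.049),("outer",u(204,95),u(212,380),True,.049),("end",u(215,88),u(372,89),False,.049),
   ("blk",u(379,330),u(363,530),True,.014),("blk22",u(379,330),u(363,530),True,.022),("plainwax",u(390,565),u(500,561),False,.038)):
    r=edge("h1",a,b,4,v); w=[W("h1",p,z) for p in r[0]]; d=w[1]-w[0]; print(nm,np.round(r[0],1).tolist(),r[1],round(r[2],2),np.round(w,4).tolist(),"ang",np.degrees(np.arctan2(d[1],d[0])).round(2))
T=arm.read_tool_pos(); print("tool",T, "rot", Ro.from_quat(arm.read_eef_rot()).as_matrix().round(4).tolist())
E
```

```text
grad [[384.8, 46.1], [376.9, 203.9]] 138 0.59 [[0.435, 0.2115, 0.049], [0.4439, 0.1312, 0.049]] ang -83.67
outer [[297.3, 46.1], [301.9, 184.5]] 135 0.58 [[0.3933, 0.2077, 0.049], [0.4003, 0.139, 0.049]] ang -84.18
end [[304.4, 40.7], [380.6, 40.8]] 77 0.03 [[0.3965, 0.2104, 0.049], [0.4326, 0.2136, 0.049]] ang 5.1
blk [[382.2, 160.2], [375.1, 257.3]] 81 0.19 [[0.4515, 0.1499, 0.014], [0.4584, 0.0754, 0.014]] ang -84.76
blk22 [[382.2, 160.2], [375.1, 257.3]] 81 0.19 [[0.4495, 0.1514, 0.022], [0.4561, 0.0802, 0.022]] ang -84.76
plainwax [[389.3, 275.2], [442.7, 268.3]] 37 0.39 [[0.4632, 0.0769, 0.038], [0.4979, 0.0855, 0.038]] ang 13.83
tool [0.41260514 0.10193617 0.12762721] rot [[-0.0885, 0.9961, 0.0014], [0.9961, 0.0885, 0.0007], [0.0006, 0.0014, -1.0]]
```

Measured in the hand, the square matches the nominal grasp within about 1 mm. The block corner is at about (0.4588, 0.073) with yaw 5.2°. I descend beside it, feel for the board, and then slide in feeling for light contact.

```bash
cat >> h.py <<'E'
def F():
    f=[]
    for _ in range(4): f.append(arm.read_ft_force()); arm.pause(.012)
    return np.mean(f,0)
def feel(d,step,n,thr,v=.02):
    """step along unit d till force opposing d grows by thr"""
    d=np.array(d,float); f0=F(); p=np.array(arm.read_tool_pos()); L=[]
    for i in range(1,n+1):
        arm.line_to(p+d*step*i,v); f=-(F()-f0)@d; L.append(round(float(f),2))
        if f>thr: break
    print("feel",d.round(2),"steps",i,L); return i,L
E
python3 - <<'E'
from h import *
yaw=5.2; corner=np.array([.4588,.073,.014]); R=rz(yaw)
org=corner-R.apply([.032,-.044,0])+R.apply([-.006,-.006,0])
arm.line_to(org+[0,0,.083+.006],.1,ori=qflat(yaw)); arm.pause(.1); print(np.round(F(),2))
feel([0,0,-1],.0007,14,1.5); print(arm.read_tool_pos(),arm.read_time()); grab("d1")
E
```

```text
[-0.11 -0.14 -2.9 ]
feel [ 0.  0. -1.] steps 9 [-0.25, -0.34, -0.11, 0.02, 0.17, 0.07, 0.21, 0.13, 8.5]
[0.41759932 0.1075043  0.09783484] 20.5833
```

Run:
```python
from h import *
R=rz(5.2); ex=R.apply([1,0,0]); ey=R.apply([0,1,0])
p=np.array(arm.read_tool_pos()); arm.line_to(p+[0,0,.0007],.02); print(np.round(F(),2))
p=np.array(arm.read_tool_pos()); arm.line_to(p+ex*.003,.05); arm.pause(.1)
i,L=feel(ex,.0004,18,.7); print(arm.read_tool_pos(),(np.array(arm.read_tool_pos())-p)@ex,arm.read_time(),np.round(F(),2)); grab("x1")
```

```text
[-0.3  -0.11 -2.53]
feel [1.   0.09 0.  ] steps 5 [0.17, -0.05, 0.22, 0.08, 0.74]
[0.42232144 0.10788444 0.09814673] 0.004761636588439 22.7167 [ 0.   -0.31 -2.99]
```

Run:
```python
from h import *
R=rz(5.2); ex=R.apply([1,0,0])
p=np.array(arm.read_tool_pos()); arm.pause(.2)
i,L=feel(ex,.0003,8,1.0); arm.pause(.15); print(np.round(F(),2),(np.array(arm.read_tool_pos())-p)@ex,arm.read_time(),np.round(arm.read_wrist_torque(),3)); grab("x2")
```

```text
feel [1.   0.09 0.  ] steps 8 [0.05, 0.23, 0.78, -0.19, -0.26, -0.4, 0.11, -0.62]
[-1.32  0.46 -3.5 ] 0.0024840328029791933 25.4833 [ 0.022  0.356 -0.044]
```

Run:
```python
from h import *
c=camera_info("wrist")
def px(n,P):
    T=np.load(f"pics/{n}.npy"); p=T[:3,:3].T@(np.array(P)-T[:3,3]); return np.array([c["fx"]*p[0]/p[2]+c["cx"],c["fy"]*p[1]/p[2]+c["cy"]])
R=rz(5.2); C=np.array([.4588,.073,0]); B=lambda x,y,z: C+R.apply([x/1000,y/1000,z/1000+.014])
g={n:cv2.cvtColor(cv2.imread(f"pics/{n}.png"),cv2.COLOR_BGR2GRAY) for n in("d1","x1","x2")}
for n in g:
    for nm,a,b,v,z in(("wend",(8,84,8),(45,84,8),0,.022),("waxedgeY",(8,67+0,24),(50,67,24),0,.038),("waxL",(3,20,24),(3,60,24),1,.038)):
        try:
            r=edge(n,tuple(px(n,B(*a))),tuple(px(n,B(*b))),5,bool(v)); w=[R.inv().apply(W(n,p,z)-C)*1000 for p in r[0]]; print(n,nm,np.round(r[0],1).tolist(),r[1],round(r[2],2),np.round(w,1)[:,:2].tolist())
        except Exception as e: print(n,nm,e)
    for y in (30,55):
        u=px(n,B(0,y,8)); k=int(u[0]); print("  row",int(u[1]),"px0",round(u[0],1),g[n][int(u[1]),k-12:k+14].tolist())
im=[cv2.imread(f"pics/{n}.png")[60:320,320:420] for n in("d1","x2")]
im=[np.clip((i/255.)**.7*255,0,255).astype(np.uint8) for i in im]
cv2.imwrite("pics/v10.png",cv2.resize(np.hstack(im),None,fx=2.3,fy=2.3,interpolation=cv2.INTER_NEAREST))
```

```text
d1 wend [[402.6, 171.2], [470.9, 171.8]] 56 0.03 [[8.0, 84.4], [45.0, 84.2]]
d1 waxedgeY [[408.3, 208.5], [491.2, 208.5]] 84 0.0 [[7.8, 69.2], [49.5, 69.3]]
d1 waxL [[389.0, 289.9], [396.7, 225.1]] 27 0.18 [[2.1, 20.0], [2.8, 60.0]]
  row 258 px0 380.4 [44, 38, 81, 156, 174, 171, 174, 158, 69, 64, 34, 38, 42, 48, 47, 48, 47, 45, 59, 86, 86, 83, 83, 83, 84, 90]
  row 220 px0 383.6 [90, 110, 144, 107, 111, 109, 107, 105, 93, 76, 37, 33, 60, 87, 59, 64, 67, 64, 62, 63, 87, 83, 81, 84, 84, 95]
x1 wend [[393.8, 167.5], [462.1, 172.6]] 55 0.38 [[7.8, 86.4], [45.1, 83.6]]
x1 waxedgeY [[398.9, 207.5], [481.8, 207.6]] 84 0.1 [[7.8, 69.6], [49.5, 69.6]]
x1 waxL [[382.3, 289.5], [387.5, 224.8]] 28 0.27 [[3.1, 20.0], [2.8, 60.0]]
  row 258 px0 372.7 [68, 64, 51, 41, 44, 43, 44, 47, 52, 56, 54, 41, 41, 48, 47, 47, 47, 45, 56, 82, 83, 81, 82, 83, 88, 92]
  row 220 px0 375.5 [86, 82, 81, 81, 80, 78, 84, 81, 86, 102, 112, 21, 53, 92, 57, 63, 67, 65, 63, 68, 85, 85, 84, 82, 94, 140]
x2 wend [[389.2, 170.8], [457.4, 170.8]] 47 0.01 [[8.0, 84.6], [44.9, 84.6]]
x2 waxedgeY [[394.0, 207.5], [476.8, 207.5]] 84 0.0 [[7.8, 69.6], [49.5, 69.7]]
x2 waxL [[376.7, 289.6], [383.7, 224.8]] 63 0.98 [[2.5, 20.0], [3.3, 60.0]]
  row 258 px0 368.5 [27, 58, 72, 70, 66, 66, 55, 48, 51, 51, 50, 53, 52, 55, 57, 41, 40, 44, 45, 47, 45, 46, 61, 84, 81, 82]
  row 220 px0 371.1 [134, 73, 78, 79, 79, 79, 78, 78, 80, 81, 83, 82, 82, 102, 118, 38, 83, 59, 64, 64, 65, 61, 65, 86, 83, 83]
```

The block's wax edge shifted about 2 mm between x1 and x2, so contact already came at x1. Sliding friction is low, and the edges are now flush. I back off 0.5 mm in x, feel in y more carefully, and check the block's end edge from the pictures.

```bash
cat >> h.py <<'E'
def F(n=12):
    arm.pause(.06); f=[]
    for _ in range(n): f.append(arm.read_ft_force()); arm.pause(.006)
    return np.mean(f,0)
E
python3 - <<'E'
from h import *
R=rz(5.2); ex=R.apply([1,0,0]); ey=R.apply([0,1,0])
p=np.array(arm.read_tool_pos()); arm.line_to(p-ex*.0006,.02)
p=p-ex*.0006
arm.line_to(p+ey*.0045,.04); grab("y0"); arm.pause(.1)
f0=F(); L=[]
for i in range(1,11):
    arm.line_to(p+ey*(.0045+.0004*i),.015); f=-(F()-f0)@ey; L.append(round(float(f),2))
    if f>.5:
        f2=-(F()-f0)@ey; L.append(('c',round(float(f2),2)))
        if f2>.4: break
print(i,L,arm.read_time(),arm.read_tool_pos()); grab("y1")
c=camera_info("wrist")
for n in("x2","y0","y1"):
    # writing-end edge of the block
    T=np.load(f"pics/{n}.npy"); C=np.array([.4608,.073,0])
    def px(P): q=T[:3,:3].T@(P-T[:3,3]); return (c["fx"]*q[0]/q[2]+c["cx"],c["fy"]*q[1]/q[2]+c["cy"])
    for nm,a,b,z in(("wend",(12,84),(50,84),.022),("waxY",(10,67),(45,67),.038)):
        r=edge(n,px(C+R.apply([a[0]/1e3,a[1]/1e3,z])),px(C+R.apply([b[0]/1e3,b[1]/1e3,z])),4,False); print(n,nm,r[1],round(r[2],2),np.round([R.inv().apply(W(n,q,z)-C)*1e3 for q in r[0]],1)[:,:2].tolist())
im=[cv2.imread(f"pics/{n}.png")[150:330,300:430] for n in("y1",)]
cv2.imwrite("pics/v10.png",cv2.resize(np.clip((im[0]/255.)**.7*255,0,255).astype(np.uint8),None,fx=3.3,fy=3.3,interpolation=cv2.INTER_NEAREST))
E
```

```text
6 [0.23, 0.24, 0.27, 0.57, ('c', -0.03), 0.03, 1.29, ('c', 1.18)] 29.1167 [0.42355723 0.11473111 0.09812481]
x2 wend 62 0.36 [[11.9, 85.6], [49.9, 84.5]]
x2 waxY 66 0.0 [[9.8, 68.7], [44.7, 68.8]]
y0 wend 70 0.01 [[11.9, 84.8], [49.8, 84.9]]
y0 waxY 67 0.0 [[9.8, 68.8], [44.7, 68.9]]
y1 wend 70 0.02 [[11.9, 84.7], [49.8, 84.9]]
y1 waxY 69 0.0 [[9.8, 68.7], [44.7, 68.8]]
```

Contact in y is clear at 1.2 N, with the block unmoved. I close the 0.6 mm in x, lower, release, rise, and look at the placing.

Run:
```python
from h import *
R=rz(5.2); ex=R.apply([1,0,0])
p=np.array(arm.read_tool_pos()); arm.line_to(p+ex*.0006,.015); print(np.round(F(),2))
feel([0,0,-1],.0003,6,1.2)
arm.move_gripper(.25,20); print(arm.read_opening(),np.round(F(),2),arm.read_time())
p=np.array(arm.read_tool_pos()); arm.line_to(p+[0,0,.05],.1); grab("e1"); 
arm.line_to(p+R.apply([.02,-.03,.13]),.2); grab("e2"); print(arm.read_time(),arm.read_tool_pos())
im=cv2.imread("pics/e2.png"); a=im[20:290,240:440]; a=np.clip((a/255.)**.8*255,0,255).astype(np.uint8)
b=cv2.imread("pics/e1.png")[20:290,240:440]
cv2.imwrite("pics/v10.png",cv2.resize(np.hstack([b,a]),None,fx=2,fy=2.2,interpolation=cv2.INTER_NEAREST))
```

```text
[-0.18 -1.17 -3.15]
feel [ 0.  0. -1.] steps 1 [1.69]
0.254693470004535 [-0.07 -0.06  0.16] 30.5667
31.9083 [0.44581    0.08685938 0.22672766]
```

View pics/v10.png

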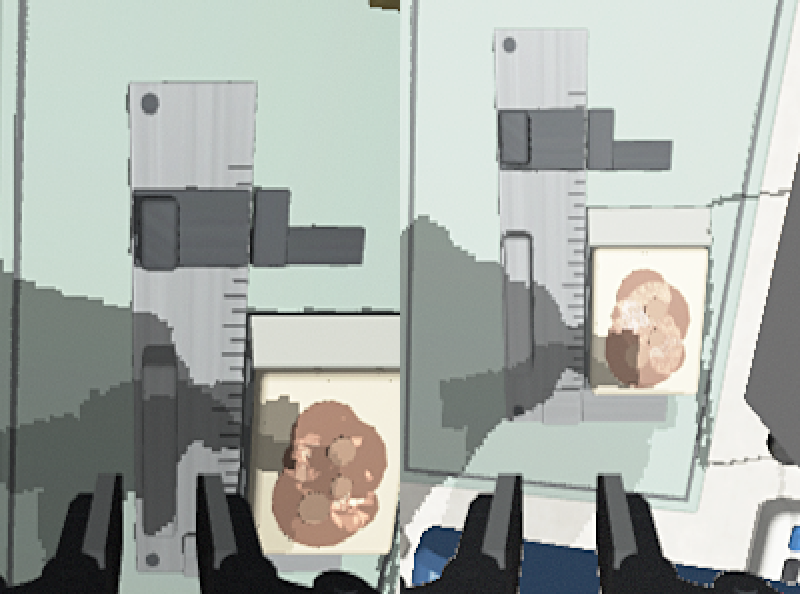

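v10: the square lies flush along the block's near side and against its plain end. The cursor is still open, with its tab's +y edge at e1 (320,109.5) and e2 (297,70), and its jaw tip corner at e1 (422,140) and e2 (376,97.3). I triangulate those, then push the tab with shut fingers.

Run:
```python
from h import *
R=rz(5.2)
TP=np.array([.42355723,.11473111,0])+R.apply([.0006,0,0]); 
for nm,a,b in(("tab+",(320,109.5),(297,70)),("jaw",(422,140),(376,97.3)),("end",(240+255/2,20+82/2.2),(240+(587-400)/2,20+28/2.2))):
    X,e=tri("e1",a,"e2",b); print(nm,(R.inv().apply(X-TP)*1e3).round(1),round(e*1e3,2))
for n,u in(("e1",(320,109.5)),("e2",(297,70))): print((R.inv().apply(W(n,u,.045)-TP)*1e3).round(1))
for n,u in(("e1",(422,140)),("e2",(376,97.3))): print((R.inv().apply(W(n,u,.019)-TP)*1e3).round(1))
```

```text
tab+ [ 0.9 76.9 37.8] 0.25
jaw [74.3 55.1 16.7] 0.36
end [ 32.4 109.3  16. ] 0.09
[ 1.1 77.3 45. ]
[ 1.2 76.1 45. ]
[73.7 55.7 19. ]
[73.6 54.8 19. ]
```

Run:
```python
from h import *
R=rz(5.2); ey=R.apply([0,1,0])
TP=np.array([.42355723,.11473111,0])+R.apply([.0006,0,0]); A=lambda y,z: TP+R.apply([0,y/1e3,0])+[0,0,z]
arm.move_gripper(0,20)
arm.line_to(A(97,.18),.2,ori=qflat(5.2)); arm.line_to(A(97,.100),.12); arm.pause(.1); print(np.round(F(),2))
arm.line_to(A(92,.100),.05); f0=F(); L=[]
def go(y):
    arm.line_to(A(y,.100),.03); f=(F(8)-f0)@ey; L.append((round(y,1),round(float(f),2))); return f
for y in (89,87,85,83,81,79,77.5): 
    if go(y)>1.0: break
print(L,arm.read_time()); grab("p1")
```

```text
[-0.07  0.18  0.13]
[(89, 0.16), (87, 0.05), (85, 0.21), (83, 0.33), (81, 0.03), (79, -0.04), (77.5, 0.24)] 37.1917
```

Run:
```python
from h import *
R=rz(5.2); ey=R.apply([0,1,0])
TP=np.array([.42355723,.11473111,0])+R.apply([.0006,0,0]); A=lambda y,z: TP+R.apply([0,y/1e3,0])+[0,0,z]
arm.line_to(A(77.9,.1),.03); f0=F(); L=[]; y=77.5
while y>68:
    y-=.5; arm.line_to(A(y,.100),.02); f=(F(8)-f0)@ey; L.append((round(y,1),round(float(f),2)))
    if f>.7:
        f=(F(8)-f0)@ey; L.append(('c',round(float(f),2)))
        if f>.6: break
print(L,arm.read_time()); grab("p2")
```

```text
[(77.0, -0.19), (76.5, -0.03), (76.0, -0.01), (75.5, 0.11), (75.0, -0.01), (74.5, -0.19), (74.0, 0.25), (73.5, 0.13), (73.0, -0.0), (72.5, 0.17), (72.0, 0.78), ('c', 0.9)] 41.9
```

The jaw made contact at 72.0 (73 was expected) with 0.9 N. I retract, rise and check the gap numerically.

Run:
```python
from h import *
R=rz(5.2); TP=np.array([.42355723,.11473111,0])+R.apply([.0006,0,0]); A=lambda x,y,z: TP+R.apply([x/1e3,y/1e3,0])+[0,0,z]
arm.line_to(A(0,78,.1),.05); arm.line_to(A(0,78,.17),.15); arm.line_to(A(20,-40,.21),.25); grab("f1"); print(arm.read_time())
c=camera_info("wrist"); T=np.load("pics/f1.npy"); g=cv2.cvtColor(cv2.imread("pics/f1.png"),cv2.COLOR_BGR2GRAY)
def px(x,y,z):
    q=T[:3,:3].T@(A(x,y,z)-T[:3,3]); return (c["fx"]*q[0]/q[2]+c["cx"],c["fy"]*q[1]/q[2]+c["cy"])
for x in(45,55,65):
    print(x,[(y,int(g[int(round(px(x,y,.02)[1])),int(round(px(x,y,.02)[0]))])) for y in range(26,62,2)])
for y in(0,10,20,34):
    print('x',y,[(x,int(g[int(round(px(x,y,.02)[1])),int(round(px(x,y,.02)[0]))])) for x in range(24,42,1)])
r=edge("f1",px(-6,110,.019),px(28,110,.019),5,False); print("end",np.round([R.inv().apply(W("f1",p,.019)-TP)*1e3 for p in r[0]],1)[:,:2].tolist())
r=edge("f1",px(45,52,.019),px(68,52,.019),5,False); print("jaw outer",np.round([R.inv().apply(W("f1",p,.019)-TP)*1e3 for p in r[0]],1)[:,:2].tolist())
b=cv2.imread("pics/f1.png"); p=px(55,46,.02); print("jaw colour",b[int(p[1]),int(p[0])])
```

```text
43.5417
45 [(26, 231), (28, 227), (30, 227), (32, 227), (34, 227), (36, 227), (38, 233), (40, 133), (42, 99), (44, 100), (46, 84), (48, 82), (50, 78), (52, 122), (54, 151), (56, 152), (58, 145), (60, 137)]
55 [(26, 231), (28, 227), (30, 227), (32, 226), (34, 227), (36, 228), (38, 234), (40, 126), (42, 102), (44, 106), (46, 104), (48, 105), (50, 99), (52, 183), (54, 221), (56, 220), (58, 221), (60, 220)]
65 [(26, 231), (28, 227), (30, 226), (32, 227), (34, 226), (36, 227), (38, 233), (40, 132), (42, 100), (44, 106), (46, 102), (48, 106), (50, 100), (52, 184), (54, 221), (56, 222), (58, 221), (60, 221)]
x 0 [(24, 192), (25, 193), (26, 190), (27, 183), (28, 186), (29, 191), (30, 199), (31, 209), (32, 182), (33, 68), (34, 135), (35, 83), (36, 51), (37, 120), (38, 197), (39, 231), (40, 251), (41, 248)]
x 10 [(24, 190), (25, 193), (26, 189), (27, 175), (28, 161), (29, 165), (30, 171), (31, 180), (32, 169), (33, 58), (34, 88), (35, 75), (36, 71), (37, 172), (38, 226), (39, 239), (40, 253), (41, 250)]
x 20 [(24, 189), (25, 193), (26, 193), (27, 184), (28, 162), (29, 167), (30, 170), (31, 181), (32, 170), (33, 67), (34, 140), (35, 52), (36, 89), (37, 158), (38, 230), (39, 244), (40, 251), (41, 251)]
x 34 [(24, 194), (25, 198), (26, 200), (27, 200), (28, 200), (29, 203), (30, 207), (31, 205), (32, 140), (33, 99), (34, 185), (35, 237), (36, 229), (37, 227), (38, 228), (39, 227), (40, 227), (41, 226)]
end [[-6.0, 109.4], [28.0, 109.7]]
jaw outer [[45.0, 51.5], [68.0, 51.6]]
jaw colour [108 106 101]
```

```bash
python3 -c "
from station import ticket
print(ticket.finish_job())"
```

```text
the job is handed in; nothing more can be done
None
```

I handed the job in at about 43.5 s: the square lies flat and flush along the block's near side and plain end, and the cursor jaw touches the other end; the block was nudged about 2 mm away from the robot during the first side contact.

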